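Stack a valve cartridge and set its clamp screw

TASK

Put the spacer ring into the fixture's pocket, put the top disc on it with its round spigot in the ring's bore and its stem up, both sitting fully home and let go of. Then slide the clamp arm by its thumbscrew right over the stack to its stop, turn the thumbscrew clockwise until it seats and back it off a quarter turn; finish while still gripping the thumbscrew there. Leave the brass union, the thermostat and the deburrer where they are.

Things in the scene. Friction and masses are not known exactly. Their poses are not given: they have to be found in the camera images.
- spacer: Plain aluminium ring standing on the bench, outside diameter 46 mm, bore 30 mm, height 32 mm, 100 g; same either way up apart from a 1.5 mm chamfer round its foot. Origin: centre of its underside; z up along its axis. In the pocket it stands 18 mm proud of the rim, so hold it outside by its top 14 mm.
- top_disc: Steel disc, 120 g, 27 mm high: below a chamfered spigot 24 mm in diameter, 6 mm long; then a flange 46 mm in diameter, 5 mm thick; on top a round stem 16 mm in diameter to grip it by (11 to 27 mm above the origin). Stands on its spigot, stem up. Origin: centre of the spigot's underside; z up. Seated, the flange lies on the ring and the origin is 26 mm above the ring's origin.
- pocket_floor (a point): Floor centre of the fixture's pocket (top of a fixed brass valve body), 16 mm above the bench. Pocket 50 mm in diameter, 4 mm chamfered mouth; rim (84 mm square block) 14 mm above here. z up; x points along the fixture, away from the robot, to the grey pedestal (front 55 mm from the pocket axis, top 90 mm above the bench). At the pocket let the fingers close along this y, clear of the pedestal.
- clamp_arm (a joint): Flat steel arm, 37 mm wide, top 92 mm above the bench, sliding on the pedestal; carries the thumbscrew at its front end. Value in m: 0 fully back (thumbscrew axis 90 mm beyond the pocket axis), 0.090 at the forward stop, thumbscrew right over the pocket. Moves along the fixture's -x, toward the robot. About 3 N moves it; it stays where left. The screw clears the seated disc by 2 mm.
- thumbscrew (a joint): Upright thumbscrew on the arm. Value in rad: grows as it turns clockwise seen from above; 0 is seated (collar down on the arm: a hard stop), negative is backed off, down to -2.6. It starts 0.5 to 1.2 rad short of its seat. About 0.06 N m turns it; it stays where left. Its height does not change noticeably.
- wing_centre (a point): Centre of the thumbscrew's wing, an upright flat steel bar 36 mm long, 10 mm thick, 20 mm high, on the screw axis, 106 mm above the bench (wing from 96 to 116 mm; below it a 24 mm collar 4 mm high, then the arm). x runs along the wing: the fingers close along this y; z up. When seated, this x is 45 degrees clockwise (from above) of the fixture's x.
- brass_union: Bystander: small brass pipe union, 25 x 51 x 22 mm, lying on the bench. Origin under its centre.
- thermostat: Bystander: small white round thermostat with two metal legs, 62 x 35 x 21 mm, lying on the bench. Origin under its centre.
- deburrer: Bystander: blue barrel-shaped deburrer with a grey end, 33 mm across, 37 mm high. Origin under its centre.
Things that resemble listed ones, but are neither listed nor needed, are in the scene too. Leave any turquoise look-alike of the spacer alone. Leave any green look-alike of the top_disc alone.

How it is judged:
By the outcome, as a careful person would: the job done as asked, in the order asked, and still so for the second after the job is handed in, while the arm keeps its last pose, push and grip.
It also fails if it takes over 64 s, if anything falls off the work surface, if the arm or the gripper's body presses on something with over 40 N, if the wrist force passes 120 N, or if a joint passes its speed limit or range.

ROBOT

A 6-joint arm with a two-finger parallel gripper is mounted at the origin on a cart in front of the work surface, level with it; the furniture and walls round the work are solid. World frame = base frame: x ahead of the robot, y to its left, z up, the work surface at z = 0. Lengths are in mm, angles in rad, forces in N, time in s.
With the tool pointing down it reaches from about 300 to 850 mm from the base axis. Payload 4.2 kg.
Tool frame: the origin (TCP) lies midway between the tips of the shut fingers; the grasp point (between the pads) lies 19 mm behind it (grip_point_offset is the distance from the TCP to the grasp point, in mm); z points along the fingers, y is the line along which they close (so a half turn about z gives the same grasp; the last joint's range is limited). The gripper opens to 91 mm and grips with 3 to 60 N. Pads are 32 mm wide; open, the fingers measure 118 mm over their backs; the gripper's body (76 mm by 178 mm) begins 60 mm behind the grasp point.
Start: joints at [-0.02, 0.32, 1.565, -0, 1.257, -0.02], TCP at [575.016, 0, 213.976] pointing down, gripper open.
Joint ranges: [-3.11, 3.11], [-0.84, 2.01], [0.21, 2.61], [-1.34, 4.49], [0.05, 2.63], [-2.56, 2.56]. Speed limits (rad/s): [2.57, 2.57, 3.14, 3.14, 3.14, 3.14].

INTERFACE

Orientations are given as a rotation vector (axis times angle).
In Python, from workcell import get_obs, read_camera, job_done, look_for, tip_of, grip_point_offset gives the robot as it stands.
- The arm moves only by the shell command python3 -m inch 'ROWS' [FORCE]. ROWS is text: rows parted by semicolons, each of 7 numbers parted by spaces: the shift along the tool's x, y, z in m, then the turn, a rotation vector about the tool's x, y, z in degrees, then the closure in counts, from 0 (fully open) to 255 (shut). A call has 1 to 12 rows; each row is the pose to reach, as a shift and turn from the pose commanded when the call began, along the tool's axes at that moment; what a row does not reach only later rows make up. A row lasts 1/10 s, in which the tool goes at most 50 mm and 8.59 degrees, less where a joint would pass 70% of its speed; a pose out of reach is approached as far as the arm can. A call with a gripper value outside its range is refused whole. The fingers move at their own pace and stop on an object; FORCE is the grip in N (left out, the last holds). Time passes only in rows, so rows that repeat a pose let the fingers close. It gives the time, the measured TCP pose, the force, the opening and the grip force at its end, in the units of the state.
- get_obs(): the state, without advancing time (a new reading comes with each control period).
- read_camera(name): name is "scene" or "side" or "wrist"; returns a dict with "pixels" (384x512x3 uint8, red, green, blue), "mtx" (3x3 intrinsics, pixels), "rvec" (rotation vector, rad) and "tvec" (3), from world to camera coordinates, as OpenCV has them. Camera axes: x right, y down, z forward; pixel columns grow to the right and rows downward; lengths in mm; the calibration is good to about 2 mm. A picture is of the moment at which its call begins. There is no depth.
- job_done(): hands the job in; it is judged then, once.
Trained networks look in a picture, given as the dict that the camera call returned (one of the last four; its "shot" number tells which), for a name from the list of things; names that differ only in an ending like _2 or _b are one class to them, and where a whole thing is asked for, a point or a joint stands for the part that bears it (a point fixed in the world has none). Each returns a list of dicts, best first, with "score" (0 to 1); they miss things now and then, are a little off and sometimes report something else, mostly with a low value. They report only what shows in the picture. A call takes as long as a camera call. They do not tell look-alikes from the thing itself.
- look_for(picture, target): "bbox" ([left, top, width, height] in pixels, round what is visible of it).
- tip_of(picture, target): "at" ([column, row] in pixels: a listed point, or the origin of a listed thing).
The state is a dict: "clock": time; "joint_positions": joint angles; "joint_vel": joint speeds; "joint_efforts": joint torques, N m; "ee_pos": TCP position; "ee_rot": TCP orientation; "ft_force": force on the tool from outside, world axes, zero at the start; "torque": the same for the moment, N m; "opening": finger opening in mm; "grasp_force": force on a finger pad.
Only numpy, scipy, OpenCV 4.12 (cv2) and the standard library are available. Lean on these libraries where they do the work, as an engineer would, in place of code of your own. Each camera call takes 0.05 s, during which the arm holds its last target. There are 200 camera calls.

## Working session

There is one attempt and no reset: what is moved stays moved. The work goes in short steps, Python scripts to look and compute and a shell command to move; the robot and the scene stay as the last step left them, time stands still between calls to the robot, and variables do not carry over. Pictures are saved under pics/ and viewed, at most 10 in all, crops included, and the job is handed in when it is done.

```bash
ls; mkdir -p pics
cat > h.py <<'E'
import numpy as np, cv2
from workcell import *
def cam(n,save=None):
    p=read_camera(n)
    if save: cv2.imwrite('pics/'+save,cv2.cvtColor(p['pixels'],cv2.COLOR_RGB2BGR))
    return p
def ray(p,px):
    R=cv2.Rodrigues(np.array(p['rvec'],float))[0]; t=np.array(p['tvec'],float)
    d=R.T@np.linalg.inv(np.array(p['mtx']))@np.array([px[0],px[1],1.]); return -R.T@t,d
def onz(p,px,z):
    o,d=ray(p,px); return o+d*(z-o[2])/d[2]
def proj(p,X):
    return cv2.projectPoints(np.array(X,float).reshape(-1,3),np.array(p['rvec'],float),np.array(p['tvec'],float),np.array(p['mtx'],float),None)[0].reshape(-1,2)
E
python3 - <<'E'
from h import *
np.set_printoptions(precision=1,suppress=True)
print(grip_point_offset, get_obs())
Z=dict(spacer=0,top_disc=0,pocket_floor=16,wing_centre=106,brass_union=0,thermostat=0,deburrer=0)
ims=[]
for c in ['scene','side','wrist']:
    p=cam(c,c+'0.png')
    for n,z in Z.items():
        for r in tip_of(p,n)[:3]: print(c,n,round(r['score'],2),np.array(r['at']),onz(p,r['at'],z))
E
```

```text
pics
18.8 {'clock': 0.0, 'joint_positions': array([-0. ,  0.3,  1.6, -0. ,  1.3, -0. ]), 'joint_vel': array([ 0.,  0.,  0., -0.,  0.,  0.]), 'joint_efforts': array([ -0. , -41.2, -23.2,   0.1,   0. ,  -0. ]), 'ee_pos': array([574.5,   0. , 213.1]), 'ee_rot': array([-2.2, -2.2,  0. ]), 'ft_force': array([-0.4, -0.8, -0.2]), 'torque': array([0., 0., 0.]), 'grasp_force': 0.0, 'opening': 91.01246664904569}
scene spacer 0.6 [242.6 241.4] [504.  164.4   0. ]
scene spacer 0.6 [213.4 237.9] [587.4 163.7   0. ]
scene top_disc 0.42 [199.6 270.7] [587.3 299.4   0. ]
scene pocket_floor 0.89 [254.6 195.4] [506.2 -64.7  16. ]
scene wing_centre 0.57 [289.2 234.7] [375.9 253.8 106. ]
scene wing_centre 0.38 [228.  173.4] [587.4 -31.  106. ]
scene brass_union 0.56 [289.6 233.7] [377.5 104.4   0. ]
scene thermostat 0.62 [232.5 170.3] [ 623.1 -264.5    0. ]
side spacer 0.75 [245.9 193.5] [504.9 175.8   0. ]
side spacer 0.68 [267.  194.3] [574.1 162.9   0. ]
side top_disc 0.56 [240.1 171.7] [498.7 317.7   0. ]
side top_disc 0.49 [267.5 175.8] [592.8 278.3   0. ]
side pocket_floor 0.89 [256.4 231.7] [512.1 -46.6  16. ]
side wing_centre 0.67 [280.5 206.4] [577.9 -54.3 106. ]
side brass_union 0.48 [210.5 211.9] [383.8  86.5   0. ]
side thermostat 0.59 [316.4 299.3] [ 627.7 -301.8    0. ]
side deburrer 0.51 [249.5 155.8] [545.5 430.4   0. ]
side deburrer 0.48 [279.9 206.6] [604.8  89.1   0. ]
wrist spacer 0.96 [190.   29.8] [500.2 159.6   0. ]
wrist spacer 0.95 [270.5  19.7] [593.5 170.1   0. ]
wrist top_disc 0.4 [198.5 211.4] [498.  -65.6   0. ]
wrist pocket_floor 0.7 [199.3 208.9] [502.4 -56.   16. ]
wrist pocket_floor 0.47 [101.1  84. ] [396.   99.2  16. ]
wrist wing_centre 0.89 [265.3 229. ] [586.1 -44.2 106. ]
wrist brass_union 0.9 [100.8  82.5] [388.1 101.8   0. ]
```

```bash
python3 -c "
import cv2,numpy as np
a=[cv2.imread(f'pics/{c}0.png') for c in ['scene','side']]
cv2.imwrite('pics/both.png',cv2.resize(np.vstack(a),(400,600))) if 0 else None"
```

```text
(no output)
```

View pics/scene0.png

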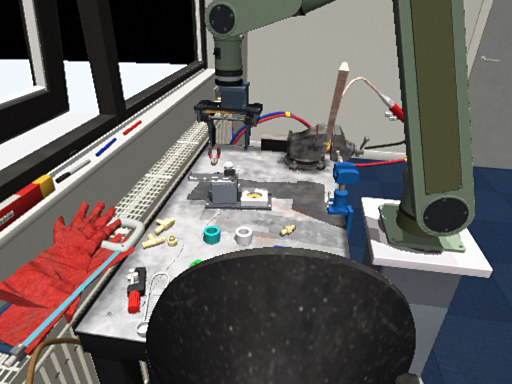

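View pics/wrist0.png

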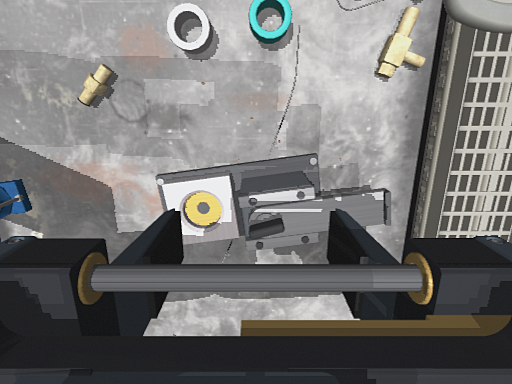

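Wrist view: grey aluminium ring at (190,30), turquoise look-alike at (270,20), pocket at (202,208), the arm and wing at (265,229). In the scene view the chair hides the discs. I'll move toward the ring to see more.

```bash
python3 -m inch '0.05 -0.02 0 0 0 0 0;0.1 -0.04 0 0 0 0 0;0.15 -0.05 0 0 0 0 0;0.17 -0.05 0 0 0 0 0;0.17 -0.05 0 0 0 0 0;0.17 -0.05 0 0 0 0 0'
python3 - <<'E'
from h import *
np.set_printoptions(precision=1,suppress=True)
p=cam('wrist','w1.png'); o=get_obs(); print(o['ee_pos'],o['ee_rot'],ray(p,(256,192)))
for n,z in dict(spacer=0,top_disc=0,deburrer=0,brass_union=0).items():
    for r in tip_of(p,n)[:3]: print(n,round(r['score'],2),np.array(r['at']),onz(p,r['at'],z))
    for r in look_for(p,n)[:3]: print('  box',round(r['score'],2),r['bbox'])
E
```

```text
clock: 1.8
ee_pos: [524.9, 170.2, 213.9]
ee_rot: [2.219, 2.223, -0.001]
ft_force: [0.0, -0.6, -0.4]
opening: 91.0
grasp_force: 0.0
[525.1 169.5 213.9] [ 2.2  2.2 -0. ] (array([525. , 251.4, 383.9]), array([ 0. , -0.3, -1. ]))
spacer 0.89 [306.2 163.5] [592.8 171.7   0. ]
spacer 0.8 [239.7 173.7] [505.4 157.8   0. ]
  box 0.79 [288.8, 151.2, 42.0, 38.1]
  box 0.78 [222.0, 157.0, 32.3, 39.6]
top_disc 0.93 [312.2  64. ] [593.9 292.9   0. ]
top_disc 0.66 [231.8  45.1] [498.  313.4   0. ]
  box 0.78 [214.7, 18.3, 39.1, 45.8]
  box 0.69 [293.9, 41.6, 38.1, 45.7]
brass_union 0.65 [151.8 214.9] [383.2  99.1   0. ]
  box 0.61 [137.3, 201.7, 29.9, 32.4]
```

View pics/w1.png

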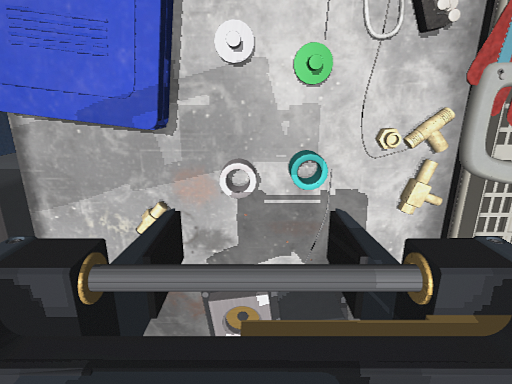

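Ring candidates: grey (239,176) and turquoise (307,170). Disc candidates: steel (234,41) and green (313,63). The grey pair are the aluminium spacer and steel disc, since the coloured ones are excluded by the task. I'll confirm in an enlarged crop and refine their positions.

Run:
```python
from h import *
np.set_printoptions(precision=1,suppress=True)
im=cv2.imread('pics/w1.png')
cv2.imwrite('pics/crop1.png',cv2.resize(np.hstack([im[145:210,200:345],im[5:70,200:345]]).reshape(65,290,3),None,fx=2.7,fy=2.7,interpolation=cv2.INTER_NEAREST))
p=cam('wrist'); g=cv2.cvtColor(p['pixels'],cv2.COLOR_RGB2GRAY)
for nm,(x0,y0,x1,y1),z in [('ring',(215,150,262,205),32),('disc',(205,10,265,70),11)]:
  for th in (190,205,220):
    m=(g[y0:y1,x0:x1]>th).astype(np.uint8)
    cs,_=cv2.findContours(m,cv2.RETR_CCOMP,cv2.CHAIN_APPROX_NONE)
    for c in sorted(cs,key=cv2.contourArea)[-2:]:
      if len(c)>8:
        e=cv2.fitEllipse(cv2.convexHull(c)); px=np.array(e[0])+[x0,y0]; print(nm,th,px,np.array(e[1]),onz(p,px,z))
# model-projected reference
for C,r,z in [((503,159),23,32),((498,313),23,11)]:
    a=np.linspace(0,6.28,60); q=proj(p,np.c_[C[0]+r*np.cos(a),C[1]+r*np.sin(a),0*a+z]); print(q.min(0),q.max(0))
```

```text
Traceback (most recent call last):
cv2.error: OpenCV(4.12.0) /io/opencv/modules/imgproc/src/shapedescr.cpp:361: error: (-201:Incorrect size of input array) There should be at least 5 points to fit the ellipse in function 'fitEllipseNoDirect'
```

View pics/crop1.png

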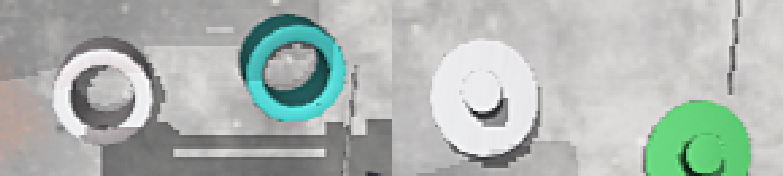

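The crop confirms the grey ring (left) and the steel disc (right of centre). Now I'll work out the fixture axes and turn the tool so that it closes along the fixture's y.

```bash
python3 - <<'E'
from h import *
np.set_printoptions(precision=1,suppress=True)
p=cam('wrist')
print('ring',onz(p,(238.1,180.2),32),'disc',onz(p,(234,41.3),10.5))
a=np.linspace(0,6.28,60)
for C,z in [(onz(p,(238.1,180.2),32),32),(onz(p,(234,41.3),10.5),11)]:
    q=proj(p,np.c_[C[0]+23*np.cos(a),C[1]+23*np.sin(a),0*a+z]); print(q.min(0),q.max(0))
p=cam('side','side1.png')
for n,z in dict(pocket_floor=16,wing_centre=106,thermostat=0).items():
    for r in tip_of(p,n)[:2]: print(n,round(r['score'],2),np.array(r['at']),onz(p,r['at'],z))
E
python3 -m inch '0 0 0 0 0 8.5 0;-0.02 -0.01 0 0 0 17 0;-0.06 -0.02 0 0 0 25 0;-0.1 -0.02 0 0 0 33 0;-0.12 -0.02 0 0 0 41 0;-0.14 -0.02 0 0 0 49 0;-0.15 -0.02 0 0 0 57 0;-0.15 -0.02 0 0 0 65 0;-0.15 -0.02 0 0 0 73 0;-0.15 -0.06 0 0 0 82 0;-0.15 -0.09 0 0 0 82 0;-0.15 -0.1 0 0 0 82 0'
python3 - <<'E'
from h import *
np.set_printoptions(precision=1,suppress=True)
p=cam('wrist','w2.png'); o=get_obs(); print(o['ee_pos'],o['ee_rot'],o['joint_positions'])
for n,z in dict(pocket_floor=16,wing_centre=106,spacer=0).items():
    for r in tip_of(p,n)[:2]: print(n,round(r['score'],2),np.array(r['at']),onz(p,r['at'],z))
E
```

```text
ring [505.1 156.9  32. ] disc [501.9 315.2  10.5]
[219.3 161.7] [256.9 198.1]
[213.8  18.6] [254.1  63. ]
pocket_floor 0.88 [257.4 232.7] [514.4 -51.5  16. ]
wing_centre 0.68 [282.5 205.6] [584.1 -51.2 106. ]
thermostat 0.65 [315.1 298.2] [ 625.4 -298.     0. ]
clock: 3.75
ee_pos: [422.3, 20.0, 213.9]
ee_rot: [-3.134, -0.219, 0.002]
ft_force: [-0.2, -0.1, 0.7]
opening: 91.2
grasp_force: 0.0
[422.4  20.  214.1] [-3.1 -0.2  0. ] [0.  0.1 1.9 0.  1.2 1.5]
pocket_floor 0.66 [323.8 108.1] [504.7 -50.8  16. ]
wing_centre 0.9 [359.9   9.9] [585.3 -44.1 106. ]
spacer 0.78 [153.7  85.9] [501.5 156.5   0. ]
spacer 0.68 [148.3   1. ] [592.1 166.5   0. ]
```

View pics/w2.png

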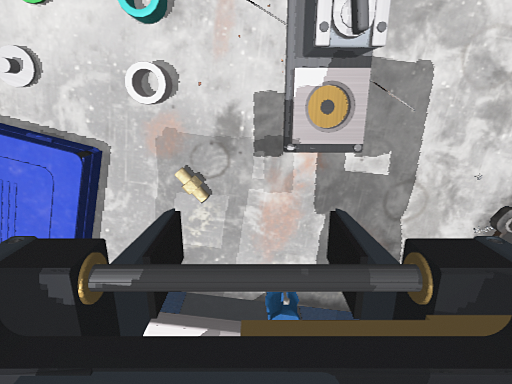

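The view shows the pocket at (328,107), the rim block from (291,67) to (371,150), the ring at (148,82) and the wing at (347,15). I'll refine all of these by segmentation.

Run:
```python
from h import *
np.set_printoptions(precision=1,suppress=True)
p=cam('wrist'); im=p['pixels']; hsv=cv2.cvtColor(im,cv2.COLOR_RGB2HSV); g=cv2.cvtColor(im,cv2.COLOR_RGB2GRAY)
m=np.zeros(g.shape,np.uint8); w=(slice(75,140),slice(295,365))
m[w]=((hsv[w][...,1]>90)).astype(np.uint8)
c=max(cv2.findContours(m,0,cv2.CHAIN_APPROX_NONE)[0],key=cv2.contourArea); h=cv2.convexHull(c); e=cv2.fitEllipse(h)
print('brass',e,[onz(p,e[0],z) for z in (16,30)]); 
b=cv2.boundingRect(h); print(b)
a=np.linspace(0,6.28,90)
for r,z in ((25,16),(25,26),(29,30)):
    C=onz(p,(328,107),z); q=proj(p,np.c_[C[0]+r*np.cos(a),C[1]+r*np.sin(a),0*a+z]); print(r,z,q.min(0),q.max(0))
m=np.zeros(g.shape,np.uint8); w=(slice(60,160),slice(280,385)); m[w]=((g[w]>165)|(hsv[w][...,1]>90))
m=cv2.morphologyEx(m,cv2.MORPH_OPEN,np.ones((5,5),np.uint8))
c=max(cv2.findContours(m,0,cv2.CHAIN_APPROX_NONE)[0],key=cv2.contourArea); q=cv2.approxPolyDP(c,8,True).reshape(-1,2); print(q.tolist(),[onz(p,x,30) for x in q])
x=im[40:170,260:400]; y=im[50:115,113:183]
cv2.imwrite('pics/c2.png',cv2.cvtColor(np.hstack([cv2.resize(x,(420,390),interpolation=0),cv2.resize(y,(350,390),interpolation=0)]),cv2.COLOR_RGB2BGR))
```

```text
brass ((326.5863952636719, 110.17691802978516), (38.88427734375, 42.345741271972656), 28.00018882751465) [array([507.6, -54.8,  16. ]), array([507.6, -51.5,  30. ])]
(307, 90, 40, 42)
25 16 [307.   84.9] [349.  128.3]
25 26 [306.5  84.2] [349.6 128.8]
29 30 [302.7  80.2] [353.4 132.5]
[[294, 72], [292, 139], [361, 146], [368, 73]] [array([542.8,  -7. ,  30. ]), array([469.5, -17.8,  30. ]), array([ 472.8, -100.6,   30. ]), array([553.3, -88.9,  30. ])]
```

View pics/c2.png

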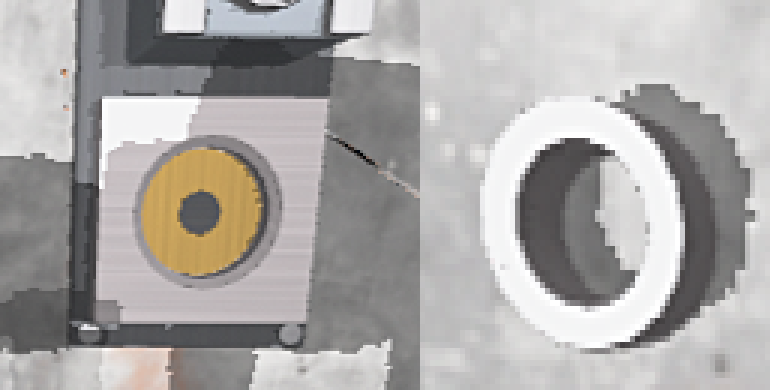

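Run:
```python
from h import *
np.set_printoptions(precision=1,suppress=True)
p=cam('wrist')
K=[onz(p,x,30) for x in [(293.5,72.2),(369.2,72.2),(362.8,147.5),(291.5,146.8)]]; print(K, np.mean(K,0))
for i,j in ((3,0),(2,1),(1,0),(2,3)):
    d=K[j]-K[i]; print(np.linalg.norm(d),np.degrees(np.arctan2(d[1],d[0])))
print('mouth',onz(p,(329.2,110),30),'ring',onz(p,(145.5,86.6),32), 'disc rough',onz(p,(20,66),11))
```

```text
[array([542.6,  -6.5,  30. ]), array([554.3, -89.9,  30. ]), array([ 471.4, -103.1,   30. ]), array([460.3, -18.8,  30. ])] [507.2 -54.6  30. ]
83.14683543991603 8.47409573868629
83.97586039262067 9.020726177761809
84.2370628744662 98.01247881077387
85.04878566847763 97.46091273088531
mouth [508.2 -54.4  30. ] ring [504.4 155.4  32. ] disc rough [506.7 308.7  11. ]
```

```bash
python3 -m inch '0.03 -0.04 0 0 0 0 0;0.06 -0.08 0 0 0 0 0;0.09 -0.11 0.02 0 0 0 0;0.1 -0.123 0.06 0 0 0 0;0.1 -0.123 0.11 0 0 0 0;0.1 -0.123 0.15 0 0 0 0;0.1 -0.123 0.18 0 0 0 0;0.1 -0.123 0.193 0 0 0 0;0.1 -0.123 0.193 0 0 0 0;0.1 -0.123 0.193 0 0 0 120;0.1 -0.123 0.193 0 0 0 140;0.1 -0.123 0.193 0 0 0 160' 30; python3 -m inch '0 0 0 0 0 0 255;0 0 0 0 0 0 255;0 0 0 0 0 0 255' 30
```

```text
clock: 5.25
ee_pos: [508.0, 156.0, 22.1]
ee_rot: [-3.133, -0.219, -0.004]
ft_force: [-0.1, -1.4, -0.2]
opening: 69.9
grasp_force: 0.0
clock: 5.55
ee_pos: [507.1, 155.8, 21.3]
ee_rot: [-3.134, -0.219, -0.001]
ft_force: [1.1, 1.4, 1.3]
opening: 45.9
grasp_force: 0.7
```

```bash
python3 -m inch '0 0 0 0 0 0 255;0 0 0 0 0 0 255;0 0 0 0 0 0 255;0 0 -0.03 0 0 0 255;0 0 -0.06 0 0 0 255;0 0 -0.06 0 0 0 255' 30
```

```text
clock: 6.15
ee_pos: [509.6, 156.5, 84.2]
ee_rot: [-3.132, -0.219, -0.012]
ft_force: [-0.3, 0.1, -1.1]
opening: 45.5
grasp_force: 30.0
```

```bash
python3 -m inch '0 0 0 0 0 0 255;0 0 0 0 0 0 255;0 0 0 0 0 0 255'
python3 - <<'E'
from h import *
np.set_printoptions(precision=2,suppress=True)
o=get_obs(); print(o['ee_pos'],o['ee_rot'],o['joint_positions'],o['joint_vel'])
from scipy.spatial.transform import Rotation as R
print(R.from_rotvec(o['ee_rot']).as_matrix())
p=cam('wrist','w3.png')
for r in look_for(p,'spacer')[:2]: print(r)
E
```

```text
clock: 6.45
ee_pos: [505.9, 155.4, 79.5]
ee_rot: [3.133, 0.219, -0.005]
ft_force: [-0.7, -0.1, -1.1]
opening: 45.0
grasp_force: 30.0
[505.86 155.41  79.48] [ 3.13  0.22 -0.  ] [ 0.28  0.37  1.86 -0.    0.91  1.71] [-0.   -0.   -0.01  0.    0.    0.  ]
[[ 0.99  0.14 -0.  ]
 [ 0.14 -0.99 -0.  ]
 [-0.    0.   -1.  ]]
{'bbox': [225.0, 59.2, 63.8, 66.7], 'score': 0.91}
{'bbox': [217.7, 195.6, 72.5, 66.9], 'score': 0.76}
```

View pics/w3.png

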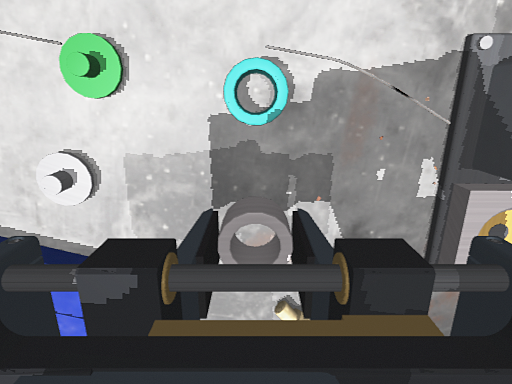

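Run:
```python
from h import *
np.set_printoptions(precision=1,suppress=True)
p=cam('wrist'); o=get_obs(); t=o['ee_pos']; print(t); im=p['pixels']
a=np.linspace(0,6.28,90)
for dx in (-4,0,4):
  for r,z in ((23,10.7),(23,-21.3),(15,10.7)):
    q=proj(p,np.c_[t[0]+dx*.99+r*np.cos(a),t[1]+dx*.139+r*np.sin(a),0*a+t[2]+z]); print(dx,r,z,q.min(0),q.max(0))
v=im.copy(); 
for r,z,c in ((23,10.7,(255,0,0)),(23,-21.3,(0,0,255)),(15,10.7,(255,255,0))):
    q=proj(p,np.c_[t[0]+r*np.cos(a),t[1]+r*np.sin(a),0*a+t[2]+z]); 
    for x in q: cv2.circle(v,tuple(int(round(i)) for i in x),0,c)
cv2.imwrite('pics/c3.png',cv2.cvtColor(np.vstack([cv2.resize(k[185:275,200:310],None,fx=3,fy=3,interpolation=0) for k in (im,v)]),cv2.COLOR_RGB2BGR))
```

```text
[506.5 155.6  80.1]
-4 23 10.7 [216.7 213.1] [294.2 282.9]
-4 23 -21.3 [222.3 195.8] [288.4 256.6]
-4 15 10.7 [230.2 226. ] [280.7 271.5]
0 23 10.7 [216.4 206.5] [294.5 277.2]
0 23 -21.3 [222.2 190.1] [288.6 251.6]
0 15 10.7 [230.  219.6] [280.9 265.7]
4 23 10.7 [216.2 199.9] [294.7 271.5]
4 23 -21.3 [222.  184.3] [288.8 246.6]
4 15 10.7 [229.8 213.1] [281.1 259.8]
```

View pics/c3.png

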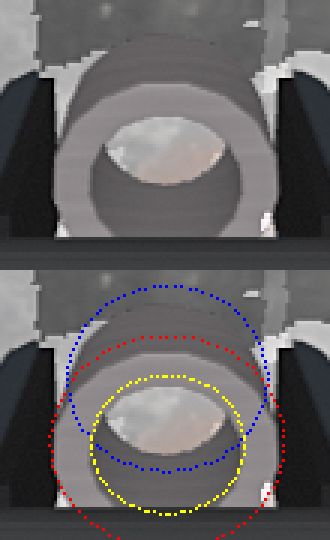

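The ring is held level, about 2.5 mm toward the robot from the TCP. I'll carry it over the pocket and check there.

```bash
python3 -m inch '-0.003 0.025 0 0 0 0 255;-0.008 0.065 0 0 0 0 255;-0.013 0.11 0 0 0 0 255;-0.018 0.15 0 0 0 0 255;-0.022 0.185 0 0 0 0 255;-0.025 0.203 0 0 0 0 255;-0.025 0.208 0 0 0 0 255;-0.025 0.208 0 0 0 0 255;-0.025 0.208 0 0 0 0 255;-0.025 0.208 0 0 0 0 255'
python3 - <<'E'
from h import *
np.set_printoptions(precision=1,suppress=True)
p=cam('wrist','w4.png'); o=get_obs(); t=o['ee_pos']; print(t,o['joint_positions'],o['grasp_force']); im=p['pixels'].copy()
a=np.linspace(0,6.28,120)
f=np.radians(8.3)
for C,r,z,c in (((507.7,-54.5),29,30,(255,0,0)),((t[0]-2.5,t[1]-.3),23,t[2]+10.7,(255,255,0)),((t[0]-2.5,t[1]-.3),23,t[2]-21.3,(0,0,255))):
    for x in proj(p,np.c_[C[0]+r*np.cos(a),C[1]+r*np.sin(a),0*a+z]): cv2.circle(im,tuple(int(round(i)) for i in x),0,c)
for u in (-42,42):
  for v in np.linspace(-42,42,60):
    for A in ((u,v),(v,u)):
      x=proj(p,[507.7+A[0]*np.cos(f)-A[1]*np.sin(f),-54.5+A[0]*np.sin(f)+A[1]*np.cos(f),30])[0]; cv2.circle(im,tuple(int(round(i)) for i in x),0,(0,255,0))
cv2.imwrite('pics/c4.png',cv2.cvtColor(cv2.resize(im[60:280,140:390],None,fx=2.7,fy=2.7,interpolation=0),cv2.COLOR_RGB2BGR))
E
```

```text
clock: 7.6
ee_pos: [511.1, -52.6, 80.9]
ee_rot: [-3.133, -0.221, 0.0]
ft_force: [-0.0, -0.3, -1.4]
opening: 45.3
grasp_force: 30.0
[511.1 -52.7  80.9] [-0.1  0.4  1.9  0.   0.9  1.3] 29.999702473869547
```

View pics/c4.png

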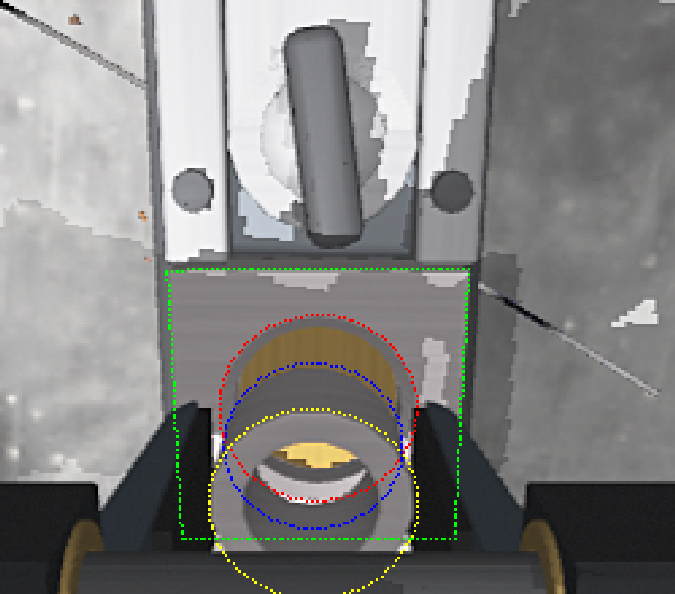

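The overlay agrees: the mouth (red) fits the picture, and the ring is about 1 to 2 mm off. I'll correct that and lower.

```bash
python3 -m inch '-0.001 0.001 0.01 0 0 0 255;-0.001 0.001 0.02 0 0 0 255;-0.001 0.001 0.027 0 0 0 255;-0.001 0.001 0.033 0 0 0 255;-0.001 0.001 0.038 0 0 0 255;-0.001 0.001 0.04 0 0 0 255;-0.001 0.001 0.04 0 0 0 255;-0.001 0.001 0.04 0 0 0 255'
```

```text
clock: 8.45
ee_pos: [510.5, -54.9, 41.1]
ee_rot: [3.134, 0.219, 0.001]
ft_force: [-0.3, 0.3, -0.7]
opening: 45.2
grasp_force: 30.0
```

```bash
python3 -m inch '0 0 0.002 0 0 0 255;0 0 0.003 0 0 0 255;0 0 0.004 0 0 0 255;0 0 0.004 0 0 0 255;0 0 0.004 0 0 0 255'
```

```text
clock: 8.95
ee_pos: [510.4, -54.9, 37.3]
ee_rot: [3.134, 0.219, 0.001]
ft_force: [-0.6, 0.6, 2.2]
opening: 44.8
grasp_force: 30.0
```

```bash
python3 -m inch '0 0 0 0 0 0 0;0 0 0 0 0 0 0;0 0 0 0 0 0 0;0 0 -0.04 0 0 0 0;0 0 -0.08 0 0 0 0;0.005 -0.04 -0.09 0 0 0 0;0.01 -0.09 -0.09 0 0 0 0;0.015 -0.14 -0.09 0 0 0 0;0.02 -0.19 -0.09 0 0 0 0;0.022 -0.24 -0.09 0 0 0 0;0.025 -0.29 -0.09 0 0 0 0;0.028 -0.33 -0.09 0 0 0 0'
python3 -m inch '0.003 -0.03 0 0 0 0 0;0.003 -0.036 0 0 0 0 0;0.003 -0.036 0 0 0 0 0;0.003 -0.036 0 0 0 0 0'
cat > ell.py <<'E'
from h import *
np.set_printoptions(precision=1,suppress=True)
def fitcirc(p,C,r,z,band=6,n=180):
    """refine centre of a circle of radius r at height z from image gradients (maximise mean edge strength)"""
    g=cv2.GaussianBlur(cv2.cvtColor(p['pixels'],cv2.COLOR_RGB2GRAY),(0,0),1).astype(np.float32)
    G=np.hypot(cv2.Sobel(g,5,1,0),cv2.Sobel(g,5,0,1)); G=np.minimum(G,120)
    a=np.linspace(0,2*np.pi,n,endpoint=False); best=[]
    for dx in np.arange(-band,band+.1,.5):
        for dy in np.arange(-band,band+.1,.5):
            q=proj(p,np.c_[C[0]+dx+r*np.cos(a),C[1]+dy+r*np.sin(a),0*a+z]).astype(np.float32)
            best.append((cv2.remap(G,q[:,0],q[:,1],cv2.INTER_LINEAR).mean(),C[0]+dx,C[1]+dy))
    return max(best)
E
python3 - <<'E'
from ell import *
p=cam('wrist','w5.png'); o=get_obs(); print(o['ee_pos'],o['opening'])
for r in tip_of(p,'top_disc')[:2]: 
    C=onz(p,r['at'],0); print(r,C,'flange top',fitcirc(p,C,23,11),'stem top',fitcirc(p,C,8,27))
p=cam('side')
for r in tip_of(p,'spacer')[:3]: print(r,onz(p,r['at'],16))
E
```

```text
clock: 10.15
ee_pos: [491.5, 278.5, 126.9]
ee_rot: [-3.133, -0.221, -0.001]
ft_force: [-0.2, 0.6, -0.6]
opening: 91.2
grasp_force: 0.0
clock: 10.55
ee_pos: [489.8, 310.7, 126.7]
ee_rot: [3.133, 0.218, -0.001]
ft_force: [0.3, -0.6, 0.3]
opening: 91.1
grasp_force: 0.0
[490.  310.5 126.9] 91.20457350121856
{'at': [254.8, 170.4], 'score': 0.78} [501.9 312.8   0. ] flange top (np.float32(75.42138), np.float64(502.36823723549776), np.float64(315.80338845291794)) stem top (np.float32(66.78304), np.float64(496.86823723549776), np.float64(309.30338845291794))
{'at': [289.3, 78.6], 'score': 0.76} [593.7 293.    0. ] flange top (np.float32(99.792076), np.float64(592.6520155570915), np.float64(293.0212345841061)) stem top (np.float32(91.40318), np.float64(591.6520155570915), np.float64(292.5212345841061))
{'at': [257.5, 230.7], 'score': 0.6} [515.8 -42.5  16. ]
{'at': [270.5, 193.5], 'score': 0.6} [582.4 143.   16. ]
```

Run:
```python
from ell import *
p=cam('wrist'); g=cv2.cvtColor(p['pixels'],cv2.COLOR_RGB2GRAY)
print(look_for(p,'top_disc')[:2])
for C in ((502.2,315.5),(502,313)):
    a=np.linspace(0,6.28,120)
    q=proj(p,np.c_[C[0]+23*np.cos(a),C[1]+23*np.sin(a),0*a+11]); s=proj(p,np.c_[C[0]+8*np.cos(a),C[1]+8*np.sin(a),0*a+27]); print(q.min(0),q.max(0),s.min(0),s.max(0))
print(g[120:215:4,210:302:4])
```

```text
[{'bbox': [267.3, 54.8, 48.8, 52.8], 'score': 0.82}, {'bbox': [229.8, 149.9, 43.4, 43.9], 'score': 0.77}]
[228.8 149.4] [275.4 194.8] [243.4 168.3] [260.5 184.8]
[231.3 150. ] [277.9 195.3] [246.  168.8] [263.1 185.4]
[[230 226 227 230 225 126 143 142 146 146 144 144 147 151 155 149 148 142
  141 142 143 147 150]
 [230 225 229 227 223 129 101 142 145 143 145 144 141 146 150 151 148 138
  143 150 144 150 153]
 [228 225 225 208 195 103 105 129 140 141 142 145 142 146 146 150 148 146
  145 149 152 143 147]
 [225 222 225 197 186 143 102 102 128 140 139 138 139 139 139 143 145 137
  140 146 146 137 143]
 [228 202 204 194 189 132 101 105 105 143 135 133 139 142 143 150 139 135
  143 147 147 149 145]
 [204 205 195 187 194  93 102 103 104 102 136 142 145 137 133 141 140 142
  144 144 144 148 140]
 [203 192 195 195 200  93 107 108 107 109 131 144 141 139 134 133 145 148
  149 146 146 145 149]
 [198 193 198 197 198 139 105 107 107 107 110 143 143 143 143 144 142 122
  115 114 113 111 107]
 [195 194 197 198 193 142 103 109  79 118 116 113 160 103 109 106 108 108
  111 108 114 110 105]
 [193 198
[... 746 characters left out ...]
180 181 176 180 177]
 [196 187 185 197 205 213 180 255 109 111 112 108 103  98 227 209 210 174
  176 180 178 175 178]
 [206 196 182 204 204 205 206 199 228 228 230 225 219 225 184 214 211 173
  177 182 184 195 208]
 [199 197 178 200 198 187 200 186 190 188 189 194 190 189 186 211 209 172
  178 175 180 204 204]
 [191 185 180 186 184 188 189 189 183 191 190 188 191 187 190 184 176 175
  175 176 182 210 195]
 [187 181 177 193 191 182 184 192 183 189 188 189 187 185 187 187 178 176
  173 177 191 202 194]
 [186 185 172 194 192 189 191 184 182 181 186 188 188 196 194 182 176 176
  172 183 195 198 197]
 [191 183 172 190 196 190 185 194 184 179 201 186 179 181 183 173 171 171
  197 195 197 198 202]]
```

```bash
python3 -m inch '0.006 -0.002 0.02 0 0 0 0;0.013 -0.003 0.05 0 0 0 0;0.013 -0.003 0.08 0 0 0 0;0.013 -0.003 0.1 0 0 0 0;0.013 -0.003 0.11 0 0 0 0;0.013 -0.003 0.113 0 0 0 0;0.013 -0.003 0.113 0 0 0 0;0.013 -0.003 0.113 0 0 0 0'
python3 -m inch '0 0 0 0 0 0 255;0 0 0 0 0 0 255;0 0 0 0 0 0 255;0 0 0 0 0 0 255;0 0 0 0 0 0 255;0 0 0 0 0 0 255;0 0 0 0 0 0 255;0 0 0 0 0 0 255' 30
```

```text
clock: 11.65
ee_pos: [503.3, 317.1, 15.2]
ee_rot: [-3.133, -0.219, -0.003]
ft_force: [-0.5, -0.0, -0.5]
opening: 91.0
grasp_force: 0.0
clock: 12.45
ee_pos: [502.5, 316.7, 13.9]
ee_rot: [3.134, 0.219, 0.0]
ft_force: [1.5, 1.0, -0.1]
opening: 30.1
grasp_force: 0.0
```

```bash
python3 -m inch '0 0 0 0 0 0 255;0 0 0 0 0 0 255;0 0 0 0 0 0 255;0 0 0 0 0 0 255;0 0 0 0 0 0 255' 30
```

```text
clock: 12.95
ee_pos: [502.5, 316.5, 13.9]
ee_rot: [3.134, 0.219, -0.0]
ft_force: [-0.2, -1.0, 0.2]
opening: 15.0
grasp_force: 30.0
```

```bash
python3 -m inch '0 0 -0.03 0 0 0 255;0 0 -0.07 0 0 0 255;-0.005 0.03 -0.08 0 0 0 255;-0.01 0.075 -0.08 0 0 0 255;-0.015 0.12 -0.08 0 0 0 255;-0.02 0.165 -0.08 0 0 0 255;-0.026 0.21 -0.08 0 0 0 255;-0.032 0.255 -0.08 0 0 0 255;-0.038 0.3 -0.08 0 0 0 255;-0.042 0.335 -0.08 0 0 0 255;-0.045 0.358 -0.08 0 0 0 255;-0.046 0.366 -0.08 0 0 0 255'
python3 -m inch '0 0.002 0 0 0 0 255;0 0.002 0 0 0 0 255;0 0.002 0 0 0 0 255;0 0.002 0 0 0 0 255'
python3 - <<'E'
from ell import *
p=cam('wrist','w6.png'); o=get_obs(); t=o['ee_pos']; print(t,o['ee_rot'],o['opening'])
for dx in (0,-2.5): print(dx,'flange',fitcirc(p,(t[0]+dx,t[1]),23,t[2]-3,5),'fl bottom',fitcirc(p,(t[0]+dx,t[1]),23,t[2]-8,5))
print('ring top',fitcirc(p,(508,-54.7),23,48,5),'bore',fitcirc(p,(508,-54.7),15,48,5),'mouth',fitcirc(p,(508,-54.7),29,30,5))
im=p['pixels'].copy(); a=np.linspace(0,6.28,150)
for C,r,z,c in (((508,-54.7),23,48,(255,0,0)),((508,-54.7),29,30,(0,255,0)),(t,23,t[2]-3,(255,255,0)),(t,23,t[2]-8,(0,0,255))):
    for x in proj(p,np.c_[C[0]+r*np.cos(a),C[1]+r*np.sin(a),0*a+z]): cv2.circle(im,tuple(int(round(i)) for i in x),0,c)
cv2.imwrite('pics/c6.png',cv2.cvtColor(np.hstack([cv2.resize(k[100:300,190:320],None,fx=3,fy=3,interpolation=0) for k in (p['pixels'],im)]),cv2.COLOR_RGB2BGR))
for r in tip_of(p,'wing_centre')[:2]: print(r,onz(p,r['at'],106))
E
```

```text
clock: 14.15
ee_pos: [507.7, -54.1, 93.8]
ee_rot: [3.134, 0.214, -0.0]
ft_force: [0.1, 1.0, -0.3]
opening: 15.2
grasp_force: 30.0
clock: 14.55
ee_pos: [508.2, -53.1, 94.0]
ee_rot: [-3.134, -0.222, -0.0]
ft_force: [0.1, -0.1, -1.5]
opening: 14.8
grasp_force: 30.0
[508.2 -53.2  94. ] [-3.1 -0.2 -0. ] 14.91408276982224
0 flange (np.float32(72.65807), np.float64(508.66604689793496), np.float64(-52.707976749342684)) fl bottom (np.float32(76.24256), np.float64(506.66604689793496), np.float64(-53.207976749342684))
-2.5 flange (np.float32(72.65807), np.float64(508.66604689793496), np.float64(-52.707976749342684)) fl bottom (np.float32(76.24256), np.float64(506.66604689793496), np.float64(-53.207976749342684))
ring top (np.float32(67.19488), np.float64(507.0), np.float64(-54.7)) bore (np.float32(69.64755), np.float64(508.5), np.float64(-54.7)) mouth (np.float32(66.85429), np.float64(507.0), np.float64(-54.7))
{'at': [260.8, 104.8], 'score': 0.7} [586.5 -44.7 106. ]
```

View pics/c6.png

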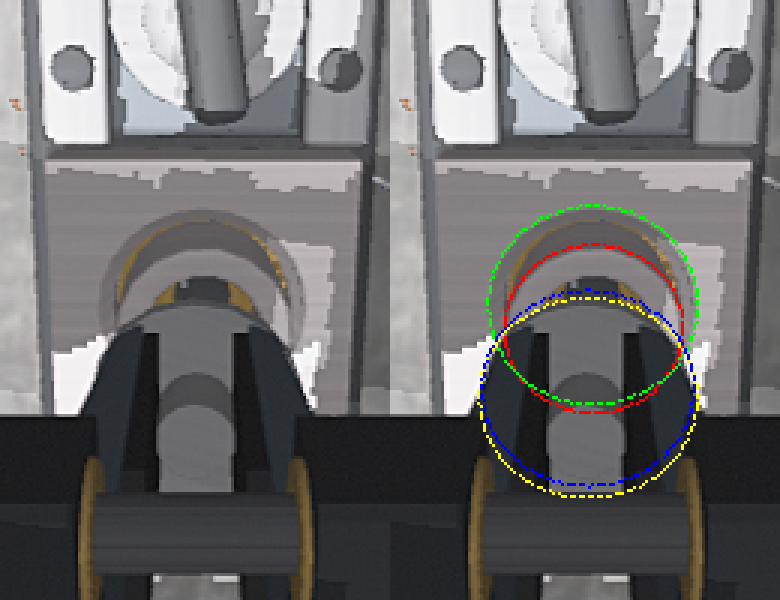

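The picture shows the ring level in the pocket at about (200,290) in the left half, with the disc's flange above and behind it. The disc needs about +1 mm in x and +1.5 mm in y. Lowering it.

```bash
python3 -m inch '0.001 0.0015 0.01 0 0 0 255;0.001 0.0015 0.02 0 0 0 255;0.001 0.0015 0.026 0 0 0 255;0.001 0.0015 0.031 0 0 0 255;0.001 0.0015 0.034 0 0 0 255;0.001 0.0015 0.035 0 0 0 255;0.001 0.0015 0.035 0 0 0 255;0.001 0.0015 0.035 0 0 0 255'
python3 -m inch '0 0 0.001 0 0 0 255;0 0 0.002 0 0 0 255;0 0 0.003 0 0 0 255;0 0 0.0035 0 0 0 255;0 0 0.0035 0 0 0 255;0 0 0.0035 0 0 0 255'
```

```text
clock: 15.45
ee_pos: [509.6, -55.6, 59.2]
ee_rot: [3.134, 0.219, 0.001]
ft_force: [0.8, 0.9, -0.6]
opening: 15.0
grasp_force: 30.0
clock: 16.05
ee_pos: [509.5, -55.5, 55.8]
ee_rot: [3.134, 0.219, 0.001]
ft_force: [0.1, 0.6, 4.0]
opening: 14.9
grasp_force: 30.0
```

```bash
python3 -m inch '0 0 0 0 0 0 100;0 0 0 0 0 0 0;0 0 0 0 0 0 0;0 0 -0.01 0 0 0 0;0 0 -0.04 0 0 0 0;0 0 -0.08 0 0 0 0;-0.02 0 -0.1 0 0 0 0;-0.02 0 -0.1 0 0 0 0;-0.02 0 -0.1 0 0 0 0;-0.02 0 -0.1 0 0 0 0'
python3 - <<'E'
from ell import *
p=cam('wrist','w7.png'); o=get_obs(); t=o['ee_pos']; print(t,o['opening'])
for n,z in (('wing_centre',106),('top_disc',42)):
  for r in tip_of(p,n)[:2]: print(n,r,onz(p,r['at'],z))
  for r in look_for(p,n)[:2]: print('  ',r)
c7=ray(p,(0,0))[0]
R=cv2.Rodrigues(np.array(p['rvec'],float))[0]
C=c7-t+np.array([511.1,-52.6,80.9]); q=dict(p); q['tvec']=-R@C
A,B=[onz(q,x,116) for x in ((255.9,73),(264.1,148.9))]; d=A-B
print('wing top ends',A,B,(A+B)/2,np.linalg.norm(d),np.degrees(np.arctan2(d[1],d[0])))
g=cv2.cvtColor(p['pixels'],cv2.COLOR_RGB2GRAY); u,v=[int(round(x)) for x in proj(p,[586,-45,116])[0]]; print(u,v)
print(g[v-40:v+44:4,u-40:u+44:4])
print('flange on stack',fitcirc(p,(508,-54.7),23,53,4))
E
```

```text
clock: 17.05
ee_pos: [489.3, -58.2, 154.7]
ee_rot: [-3.134, -0.219, 0.002]
ft_force: [0.4, 1.1, 0.0]
opening: 90.3
grasp_force: 0.0
[489.3 -58.1 154.4] 90.75210898864059
wing_centre {'at': [254.9, 74.9], 'score': 0.81} [586.  -44.2 106. ]
   {'bbox': [239.2, 45.6, 29.4, 53.4], 'score': 0.71}
top_disc {'at': [254.2, 168.0], 'score': 0.68} [506.8 -54.5  42. ]
top_disc {'at': [499.9, 71.3], 'score': 0.17} [ 623.9 -257.9   42. ]
   {'bbox': [232.1, 142.9, 49.5, 49.4], 'score': 0.73}
   {'bbox': [199.8, 2.3, 109.6, 207.2], 'score': 0.22}
wing top ends [602.4 -39.9 116. ] [570.9 -48.2 116. ] [586.7 -44.  116. ] 32.563090045652785 14.650152005711517
256 74
[[235 231 230  85 237 233 235 232 235 235 236 236 236 236 236 232 109 235
  234 228 227]
 [236 231 231  80 237 233 236 232 236 235 237 236 235 236 235 232 100 235
  234 230 229]
 [237 232 232  84 237 233 236 232 240 242 243 237 235 236 235 232 112 235
  233 231 231]
 [237 232 231  89 237 234 236 216 105 113  97 154 149 237 236 233  98 235
  233 230 233]
 [237 232 232  97 238 234 237 129 129 128 111 148 149 237 236 233  93 235
  233 231 23
[... 805 characters left out ...]
[135 143 142 208 106 238 233 237 212 127 134 115 135 148 242 113 189 120
  136 130 177]
 [236 142  62 216 187 171 241 238 221 122 137 119  82 165  95 199 198 182
  132 175 154]
 [242 240 238 223 188 200 201 229 221  97 114 104 229 194 195 199 190 239
  236 234 139]
 [242 239 238 225 113 199 197 199 199 206 175 203 196 193 193 198 203 240
  234 233 124]
 [242 239 239 227 115 199 199 198 199 197 199 198 197 196 195 176 134 153
  148 143  88]
 [211 199 208 189  97  69  67  49  71  71  72  72  74  74  45  49 100 120
  117 117  81]
 [128 132 132 131 133  76  76  79  80  77  79  80  77  78  79  80  79  79
   80  79  78]]
flange on stack (np.float32(94.600426), np.float64(507.5), np.float64(-54.2))
```

The stack is seated: the disc tip is at 506.8, -54.5 and its height matched at the grip. The wing is at (586.5,-44), heading 14.7°. I'll go over it with the fingers partly closed.

```bash
python3 -m inch '0.04 0 0 0 0 -3.5 140;0.075 0 0 0 0 -6.7 140;0.095 0 0 0 0 -6.7 140;0.098 0 0.01 0 0 -6.7 140;0.098 0 0.03 0 0 -6.7 140;0.098 0 0.045 0 0 -6.7 140;0.098 0 0.054 0 0 -6.7 140;0.098 0 0.056 0 0 -6.7 140;0.098 0 0.056 0 0 -6.7 140;0.098 0 0.056 0 0 -6.7 140'
```

```text
clock: 18.3
ee_pos: [586.9, -44.7, 100.2]
ee_rot: [3.115, 0.402, 0.002]
ft_force: [0.3, 0.8, 0.3]
opening: 41.1
grasp_force: 0.0
```

```bash
python3 -m inch '0 0 0.001 0 0 0 255;0 0 0.001 0 0 0 255;0 0 0.001 0 0 0 255;0 0 0.001 0 0 0 255;0 0 0.001 0 0 0 255;0 0 0.001 0 0 0 255;0 0 0.001 0 0 0 255' 50
python3 -c "
from workcell import *;o=get_obs();print(o['ee_pos'],o['joint_positions'],o['torque'])"
```

```text
clock: 19.0
ee_pos: [586.6, -44.2, 98.6]
ee_rot: [-3.115, -0.402, -0.0]
ft_force: [-0.3, 3.2, 1.7]
opening: 9.7
grasp_force: 50.0
[586.59363078 -44.15025105  98.6422183 ] [-9.51497409e-02  4.33158649e-01  1.69847466e+00  9.83369101e-04
  1.00990982e+00  1.21870400e+00] [0.58342349 0.17858696 0.06609823]
```

```bash
python3 -m inch '-0.004 -0.0005 0 0 0 0 255;-0.01 -0.001 0 0 0 0 255;-0.02 -0.002 0 0 0 0 255;-0.02 -0.002 0 0 0 0 255'
python3 -c "
from workcell import *;o=get_obs();print(o['ee_pos'],o['opening'])"
```

```text
clock: 19.4
ee_pos: [565.8, -47.0, 98.6]
ee_rot: [-3.114, -0.401, 0.001]
ft_force: [-1.1, 4.5, 2.8]
opening: 9.4
grasp_force: 50.0
[565.77596598 -47.02540459  98.63139574] 9.403558217915304
```

```bash
python3 -m inch '-0.01 -0.001 0 0 0 0 255;-0.022 -0.0025 0 0 0 0 255;-0.034 -0.004 0 0 0 0 255;-0.044 -0.005 0 0 0 0 255;-0.05 -0.0057 0 0 0 0 255;-0.054 -0.006 0 0 0 0 255;-0.054 -0.006 0 0 0 0 255'
python3 - <<'E'
from ell import *
p=cam('wrist'); o=get_obs(); print(o['ee_pos'],o['ft_force'],o['torque'])
for c in ('wrist','side'):
  q=p if c=='wrist' else cam(c)
  for r in tip_of(q,'wing_centre')[:2]: print(c,r,onz(q,r['at'],106))
E
```

```text
clock: 20.1
ee_pos: [512.6, -54.4, 98.6]
ee_rot: [-3.114, -0.4, -0.001]
ft_force: [0.4, 7.2, 2.6]
opening: 10.3
grasp_force: 50.0
[512.5 -54.4  98.6] [-0.   6.2  2.7] [1.3 0.2 0. ]
wrist {'at': [256.9, 241.3], 'score': 0.92} [512.5 -55.4 106. ]
side {'at': [254.8, 208.8], 'score': 0.53} [505.9 -57.2 106. ]
```

```bash
python3 -m inch '-0.002 -0.0008 0 0 0 0 255;-0.004 -0.001 0 0 0 0 255;-0.005 -0.0011 0 0 0 0 255;-0.005 -0.0011 0 0 0 0 255;-0.005 -0.0011 0 0 0 0 255'
python3 -m inch '-0.001 0 0 0 0 0 255;-0.002 0 0 0 0 0 255;-0.002 0 0 0 0 0 255;-0.002 0 0 0 0 0 255'
```

```text
clock: 20.8
ee_pos: [508.4, -55.0, 98.6]
ee_rot: [-3.114, -0.401, -0.003]
ft_force: [0.6, 6.7, 0.8]
opening: 9.7
grasp_force: 50.0
clock: 21.2
ee_pos: [507.0, -55.2, 98.6]
ee_rot: [-3.114, -0.4, -0.004]
ft_force: [2.7, 6.9, -0.6]
opening: 9.9
grasp_force: 50.0
```

```bash
python3 -m inch '-0.002 -0.0003 0 0 0 0 255;-0.003 -0.0004 0 0 0 0 255;-0.003 -0.0004 0 0 0 0 255;-0.003 -0.0004 0 0 0 0 255'
python3 -m inch '-0.002 -0.0003 0 0 0 0 255;-0.003 -0.0004 0 0 0 0 255;-0.003 -0.0004 0 0 0 0 255;-0.003 -0.0004 0 0 0 0 255'
```

```text
clock: 21.6
ee_pos: [506.9, -55.2, 98.7]
ee_rot: [-3.114, -0.399, -0.014]
ft_force: [9.4, 8.1, -5.7]
opening: 9.8
grasp_force: 50.0
clock: 22.0
ee_pos: [506.8, -55.2, 98.7]
ee_rot: [-3.115, -0.399, -0.023]
ft_force: [16.4, 9.3, -10.9]
opening: 10.0
grasp_force: 50.0
```

```bash
python3 -m inch '0.002 0 0 0 0 0 255;0.004 -0.0005 0 0 0 0 255;0.004 -0.0005 0 0 0 7 255;0.004 -0.0005 0 0 0 14 255;0.004 -0.0005 0 0 0 21 255;0.004 -0.0005 0 0 0 28 255;0.004 -0.0005 0 0 0 35 255;0.004 -0.0005 0 0 0 41 255;0.004 -0.0005 0 0 0 46 255;0.004 -0.0005 0 0 0 46 255;0.004 -0.0005 0 0 0 46 255'
python3 - <<'E'
from h import *
from scipy.spatial.transform import Rotation as R
o=get_obs(); M=R.from_rotvec(o['ee_rot']).as_matrix(); print(np.degrees(np.arctan2(M[1,0],M[0,0])),o['torque'],o['joint_positions'][5],o['opening'])
E
```

```text
clock: 23.1
ee_pos: [506.9, -55.3, 98.7]
ee_rot: [-3.022, 0.848, -0.01]
ft_force: [7.7, 4.5, -5.1]
opening: 9.9
grasp_force: 50.0
-31.35802177480765 [ 0.97348374 -1.06200249 -0.09052119] 1.9845896571647743 9.912546896849781
```

```bash
cat > s.py <<'E'
from h import *
from scipy.spatial.transform import Rotation as R
o=get_obs(); M=R.from_rotvec(o['ee_rot']).as_matrix(); print('HEAD',round(np.degrees(np.arctan2(M[1,0],M[0,0])),2),'torque',o['torque'].round(3),'j6',round(o['joint_positions'][5],3))
E
python3 -m inch '0 0 0 0 0 2 255;0 0 0 0 0 3 255;0 0 0 0 0 3 255;0 0 0 0 0 3 255'; python3 s.py
python3 -m inch '0 0 0 0 0 2 255;0 0 0 0 0 3 255;0 0 0 0 0 3 255;0 0 0 0 0 3 255'; python3 s.py
python3 -m inch '0 0 0 0 0 2 255;0 0 0 0 0 2 255;0 0 0 0 0 2 255;0 0 0 0 0 2 255'; python3 s.py
```

```text
clock: 23.5
ee_pos: [506.9, -55.3, 98.7]
ee_rot: [-2.999, 0.927, -0.01]
ft_force: [7.0, 4.4, -4.5]
opening: 9.7
grasp_force: 50.0
HEAD -34.36 torque [ 0.95  -1.093 -0.073] j6 2.037
clock: 23.9
ee_pos: [506.9, -55.3, 98.7]
ee_rot: [-2.974, 1.004, -0.01]
ft_force: [6.9, 5.4, -4.5]
opening: 9.8
grasp_force: 50.0
HEAD -37.33 torque [ 1.002 -1.061  0.13 ] j6 2.089
clock: 24.3
ee_pos: [506.8, -55.3, 98.7]
ee_rot: [-2.958, 1.051, -0.01]
ft_force: [8.1, 4.6, -3.3]
opening: 9.8
grasp_force: 50.1
HEAD -39.12 torque [ 1.123 -1.118  0.94 ] j6 2.121
```

```bash
python3 -m inch '0 0 0 0 0 -8 255;0 0 0 0 0 -16.4 255;0 0 0 0 0 -24.8 255;0 0 0 0 0 -33.2 255;0 0 0 0 0 -41.6 255;0 0 0 0 0 -50 255;0 0 0 0 0 -58.4 255;0 0 0 0 0 -66.8 255;0 0 0 0 0 -75.2 255;0 0 0 0 0 -83.6 255;0 0 0 0 0 -92 255;0 0 0 0 0 -92 255'
python3 -m inch '0 0 0 0 0 0 255;0 0 0 0 0 0 255;0 0 0 0 0 0 255';python3 s.py
python3 - <<'E'
from h import *
np.set_printoptions(precision=1,suppress=True)
for c in ('wrist','side'):
  p=cam(c,c+'9.png')
  for n,z in (('wing_centre',106),('top_disc',42),('spacer',16)):
    for r in tip_of(p,n)[:3]: print(c,n,round(r['score'],2),np.array(r['at']),onz(p,r['at'],z))
E
```

```text
clock: 25.5
ee_pos: [506.9, -55.1, 98.7]
ee_rot: [2.812, 1.396, 0.011]
ft_force: [7.2, 5.4, -4.0]
opening: 9.4
grasp_force: 50.0
clock: 25.8
ee_pos: [506.8, -55.1, 98.6]
ee_rot: [2.814, 1.393, 0.01]
ft_force: [6.9, 5.6, -4.3]
opening: 9.6
grasp_force: 50.0
HEAD 52.66 torque [ 1.046 -1.174  0.075] j6 0.518
wrist wing_centre 0.73 [256.8 242.5] [507.2 -56.6 106. ]
wrist top_disc 0.9 [256.  203.9] [508.6 -54.7  42. ]
side wing_centre 0.4 [253.2 211.6] [500.  -69.5 106. ]
side top_disc 0.54 [256.1 227.8] [509.3 -60.9  42. ]
side top_disc 0.43 [264.9 175.2] [573.9 216.1  42. ]
side spacer 0.66 [253.6 234.2] [502.7 -56.9  16. ]
side spacer 0.54 [270.4 195.8] [580.  129.9  16. ]
```

```bash
python3 -c "
from workcell import *;print(job_done())"
```

```text
the job is handed in; nothing more can be done
None
```

The job is handed in at about 26 s: the ring and disc are seated and released, the clamp is at its stop, and the thumbscrew was seated, backed off about 90° and is still gripped.

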